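# Load the bench cold tray

### The job

Get the reagents ready for cooling: stand each of the four screw-cap bottles in the aluminium block of the cold tray whose bore is made for its size (the closest fit that it goes into), one bottle to a block, upright and right down on the floor of the bore. Do not tip any bottle over, and leave the objective canister and the little lamp carton standing where they are.

Things in the scene. Friction and masses are not known exactly. Their poses are not given: they have to be found in the camera images.
- dropper_bottle: smallest bottle: amber-brown, black screw cap, 26 mm across, 58 mm high (straight sides up to 37 mm, then a shoulder to 49 mm, then the cap, 16 mm across). Closed, rigid, loose, standing on the desk; origin: centre of its underside, z up
- small_bottle_a: small white bottle with red screw cap, 38 mm across, 72 mm high (straight sides up to 46 mm, then a shoulder to 60 mm, then the cap, 24 mm across); same size as small_bottle_b, the two may change places. Closed, rigid, loose, standing on the desk; origin: centre of its underside, z up
- small_bottle_b: small white bottle with green screw cap, 38 mm across, 72 mm high (straight sides up to 46 mm, then a shoulder to 60 mm, then the cap, 24 mm across); same size as small_bottle_a, the two may change places. Closed, rigid, loose, standing on the desk; origin: centre of its underside, z up
- large_bottle: largest bottle: white with blue screw cap, 49 mm across, 105 mm high (straight sides up to 68 mm, then a shoulder to 88 mm, then the cap, 31 mm across). Closed, rigid, loose, standing on the desk; origin: centre of its underside, z up
- block_narrow: for the dropper bottle: fixed aluminium block 64.5 mm square, 22 mm high, one of four in a row in a black tray, 66 mm apart, roughly along y. Upright round bore in its middle, 36 mm across (narrowest), 16 mm deep, flat black floor, mouth bevelled 3 mm wider. Origin: centre of its underside, 6 mm above the desk, 6 mm below the bore's floor, 22 mm below its top. z up
- block_medium_a: for a small bottle, equal to block_medium_b: fixed aluminium block 64.5 mm square, 22 mm high, one of four in a row in a black tray, 66 mm apart, roughly along y. Upright round bore in its middle, 47 mm across, 16 mm deep, flat black floor, mouth bevelled 3 mm wider. Origin: centre of its underside, 6 mm above the desk, 6 mm below the bore's floor, 22 mm below its top. z up
- block_medium_b: for a small bottle, equal to block_medium_a: fixed aluminium block 64.5 mm square, 22 mm high, one of four in a row in a black tray, 66 mm apart, roughly along y. Upright round bore in its middle, 47 mm across, 16 mm deep, flat black floor, mouth bevelled 3 mm wider. Origin: centre of its underside, 6 mm above the desk, 6 mm below the bore's floor, 22 mm below its top. z up
- block_wide: for the large bottle: fixed aluminium block 64.5 mm square, 22 mm high, one of four in a row in a black tray, 66 mm apart, roughly along y. Upright round bore in its middle, 58 mm across (widest), 16 mm deep, flat black floor, mouth bevelled 3 mm wider. Origin: centre of its underside, 6 mm above the desk, 6 mm below the bore's floor, 22 mm below its top. z up
- canister: objective canister, not a bottle: plain straight cylinder without a neck, cream upper half and black lower half, 35 mm across, 61 mm high, stands loose among the bottles; to be left alone. Origin: centre of its underside
- lamp_carton: yellow-brown carton of a spare lamp, 38 x 45 mm and 62 mm high, stands loose near the desk's front edge, left of the bottles; to be left alone. Origin: centre of its underside. (Also on the desk, fixed: right of the work a microscope, x 0.34 to 0.63, y -0.26 to -0.03, 0.40 m tall; left of it a photometer from y 0.34, 0.22 m tall; behind it a red carton from x 0.66, 0.13 m tall)

How it is judged (in metres and radians):
At the end, for the whole second after the job is handed in: The dropper bottle stands in the 36 mm bore, the two small bottles in the two 47 mm bores (either way round) and the large bottle in the 58 mm bore; each within 10 mm of the block's axis, its underside within 4 mm of the bore's floor, upright within 0.15 rad and at rest (horizontal distance between dropper_bottle and block_narrow below 0.01 m and z of dropper_bottle in the frame of block_narrow between 0.002 and 0.01 m and horizontal distance between large_bottle and block_wide below 0.01 m and z of large_bottle in the frame of block_wide between 0.002 and 0.01 m and (((horizontal distance between small_bottle_a and block_medium_a below 0.01 m and z of small_bottle_a in the frame of block_medium_a between 0.002 and 0.01 m) and (horizontal distance between small_bottle_b and block_medium_b below 0.01 m and z of small_bottle_b in the frame of block_medium_b between 0.002 and 0.01 m)) or ((horizontal distance between small_bottle_a and block_medium_b below 0.01 m and z of small_bottle_a in the frame of block_medium_b between 0.002 and 0.01 m) and (horizontal distance between small_bottle_b and block_medium_a below 0.01 m and z of small_bottle_b in the frame of block_medium_a between 0.002 and 0.01 m))) and angle between each of dropper_bottle, small_bottle_a, small_bottle_b, large_bottle's own z axis and vertical below 0.15 rad and linear speed of each of dropper_bottle, small_bottle_a, small_bottle_b, large_bottle below 0.02 m/s); the robot touches nothing.
It fails at once if the objective canister is moved from its place by more than 20 mm (distance of canister from where it was at the start of the episode above 0.02 m).
It fails at once if the lamp carton is moved from its place by more than 20 mm (distance of lamp_carton from where it was at the start of the episode above 0.02 m).
It fails at once if a bottle is tipped over (more than 0.7 rad) (angle between any of dropper_bottle, small_bottle_a, small_bottle_b, large_bottle's own z axis and vertical above 0.7 rad).
It also fails if it takes over 96 s, if anything falls off the work surface, if the arm or the gripper's body presses on something with over 40 N, if the wrist force passes 120 N, or if a joint passes its speed limit or range.

### The arm

A 6-joint arm with a two-finger parallel gripper is mounted at the origin on a cart in front of the work surface, level with it; the furniture and walls round the work are solid. World frame = base frame: x ahead of the robot, y to its left, z up, the work surface at z = 0. Lengths are in m, angles in degrees, forces in N, time in s.
With the tool pointing down it reaches from about 0.35 to 0.875 m from the base axis. Payload 4.2 kg.
Tool frame: the origin (TCP) lies midway between the tips of the shut fingers; the grasp point (between the pads) lies 19 mm behind it; z points along the fingers, y is the line along which they close (so a half turn about z gives the same grasp; the last joint's range is limited). The gripper opens to 87 mm and grips with 3 to 60 N. Pads are 19 mm wide; open, the fingers measure 117 mm over their backs; the gripper's body (75 mm by 190 mm) begins 51 mm behind the grasp point.
Start: joints at [-49.469, 22.042, 0.453, 0, -68.411, -14.817], TCP at [0.271, -0.563, 0.223] pointing down, gripper open.
Joint ranges: [-179.83, 179.83], [-69.29, 118.12], [-61.27, 80.66], [-181.25, 117.63], [-171.15, -9.14], [-177.46, 177.46]. Speed limits (degrees/s): [159.86, 159.86, 180, 180, 180, 180].

### API

Orientations are given as a 3x3 rotation matrix whose columns are the frame's x, y, z axes.
In Python, from station import sense, capture, finish_job, silhouettes, landmark_of gives the robot as it stands.
- The arm moves only by the tool step_arm, never from a script. Its arguments are lists of equal length, an entry for each row: "linear": the shift along the tool's x, y, z in mm, a list of three; "delta_rot": the turn, a rotation vector about the tool's x, y, z in rad, a list of three; "grip": the finger opening in mm, from 0 to 87. A call has 1 to 10 rows; each row shifts and turns the commanded pose from where the row before left it, along the tool's axes as they then stand; what a row does not reach is not made up. A row lasts 1/8 s, in which the tool goes at most 62.5 mm and 10.7 degrees, less where a joint would pass 70% of its speed; a pose out of reach is approached as far as the arm can. A call with a gripper value outside its range is refused whole. The fingers move at their own pace and stop on an object; the grip force is fixed at half the most. Time passes only in rows, so rows that do not move let the fingers close. It gives the time, the measured TCP pose, the force, the opening and the grip force at its end, in the units of the state.
- sense(): the state, without advancing time (a new reading comes with each control period).
- capture(name): name is "side" or "top"; returns a dict with "img" (400x640x3 uint8, red, green, blue), "fx", "fy", "cx", "cy" (pixels), "world_to_cam" (4x4, takes a point from world to camera coordinates). Camera axes: x right, y up, looking along -z (the intrinsics and any distortion apply to the point x, -y, -z); pixel columns grow to the right and rows downward; lengths in m; the calibration is good to about 2 mm. A picture is of the moment at which its call begins. There is no depth.
- finish_job(): hands the job in; it is judged then, once.
Trained networks look in the newest picture that a camera, given by its name, has taken for a name from the list of things; names that differ only in an ending like _2 or _b are one class to them, and where a whole thing is asked for, a point or a joint stands for the part that bears it (a point fixed in the world has none). Each returns a list of dicts, best first, with "score" (0 to 1); they miss things now and then, are a little off and sometimes report something else, mostly with a low value. They report only what shows in the picture. A call takes as long as a camera call.
- silhouettes(camera, label): "mask" (400x640 bool, what is visible of it) and "point" ([column, row] in pixels, amid what is visible of it).
- landmark_of(camera, label): "point" ([column, row] in pixels: a listed point, or the origin of a listed thing).
The state is a dict: "time_s": time; "joints": joint angles; "joint_velocities": joint speeds; "effort": joint torques, N m; "tcp_pos": TCP position; "ee_rot": TCP orientation; "wrist_force": force on the tool from outside, world axes, zero at the start; "moment": the same for the moment, N m; "gripper_width": opening from 0.0 (shut) to 1.0 (fully open); "gripper_force": force on a finger pad.
Only numpy, scipy, OpenCV 4.12 (cv2) and the standard library are available. Lean on these libraries where they do the work, as an engineer would, in place of code of your own. Each camera call takes 0.05 s, during which the arm holds its last target. There are 200 camera calls.

## Working session

There is one attempt and no reset: what is moved stays moved. The work goes in short steps, Python scripts to look and compute and a tool call to move; the robot and the scene stay as the last step left them, time stands still between calls to the robot, and variables do not carry over. Pictures are saved under pics/ and viewed, at most 14 in all, crops included, and the job is handed in when it is done.

Besides the shell and the picture viewer there is one more tool, called after ">>>" by a JSON object that holds its "fn" and its "kwargs". step_arm: Moves the arm, as the interface text tells. Its arguments: {"type":"object","properties":{"linear":{"type":"array"},"delta_rot":{"type":"array"},"grip":{"type":"array"}},"required":["linear","delta_rot","grip"]}

```bash
mkdir -p pics; cat > h.py <<'E'
import numpy as np, cv2
from station import sense, capture, finish_job, silhouettes, landmark_of
def proj(c,P):
    p=c["world_to_cam"]@np.append(P,1); return np.array([c["cx"]+c["fx"]*p[0]/-p[2], c["cy"]+c["fy"]*(-p[1])/-p[2]])
def ray(c,px):
    W=np.linalg.inv(c["world_to_cam"]); d=W[:3,:3]@np.array([(px[0]-c["cx"])/c["fx"],-(px[1]-c["cy"])/c["fy"],-1]); return W[:3,3],d
def atz(c,px,z):
    o,d=ray(c,px); return o+d*(z-o[2])/d[2]
N=["dropper_bottle","small_bottle_a","large_bottle","block_narrow","block_medium_a","block_wide","canister","lamp_carton"]
E
python3 - <<'E'
from h import *
s=sense();print(s["time_s"],s["tcp_pos"],s["ee_rot"])
for n in ["side","top"]:
    c=capture(n);cv2.imwrite(f"pics/{n}0.png",c["img"][:,:,::-1])
    print(n,[k for k in c if k not in("img","world_to_cam")],np.linalg.inv(c["world_to_cam"]).round(3).tolist(),c["fx"],c["cx"],c["cy"])
    for l in N:
        z=0.006 if 'block' in l else 0
        for d in landmark_of(n,l)[:4]: print(l,round(d["score"],2),np.round(d["point"],1),atz(c,d["point"],z).round(4))
E
```

```text
0.0 [ 0.2709449  -0.5625386   0.22146496] [[-9.01039187e-01 -4.33736472e-01 -1.02793707e-03]
 [-4.33737680e-01  9.01037145e-01  1.92051097e-03]
 [ 9.32138328e-05  2.17631068e-03 -9.99997627e-01]]
side ['fx', 'fy', 'cx', 'cy'] [[0.496, -0.523, 0.693, 1.069], [0.868, 0.316, -0.383, -0.183], [-0.019, 0.792, 0.611, 0.569], [0.0, 0.0, 0.0, 1.0]] 474.8125441071138 319.2252251064693 199.60893234077562
dropper_bottle 0.77 [256.8 230.7] [0.4444 0.0307 0.    ]
small_bottle_a 0.82 [329.  188.3] [0.4005 0.2092 0.    ]
small_bottle_a 0.62 [372.1 186.2] [0.4396 0.2877 0.    ]
large_bottle 0.78 [279.8 209.1] [0.4096 0.0941 0.    ]
block_narrow 0.86 [368.7 247.8] [0.5907 0.1754 0.006 ]
block_medium_a 0.91 [296.2 279.6] [0.5921 0.0347 0.006 ]
block_medium_a 0.88 [332.2 262.5] [0.5889 0.1037 0.006 ]
block_wide 0.88 [400.7 235.2] [0.593  0.2419 0.006 ]
canister 0.69 [318.8 209.7] [0.4498 0.1573 0.    ]
lamp_carton 0.62 [353.  164.5] [0.3525 0.298  0.    ]
top ['fx', 'fy', 'cx', 'cy'] [[-0.024, 0.987, -0.162, 0.33], [-0.999, -0.019, 0.034, 0.177], [0.03, 0.163, 0.986, 0.867], [0.0, 0.0, 0.0, 1.0]] 452.52647115861873 323.182394575082 202.01006713570862
dropper_bottle 0.63 [384.1 212.5] [0.4497 0.0296 0.    ]
small_bottle_a 0.68 [287.4 243.4] [0.3939 0.2178 0.    ]
small_bottle_a 0.58 [254.6 219.9] [0.4403 0.2802 0.    ]
large_bottle 0.7 [347.2 227.8] [0.4214 0.1024 0.    ]
block_medium_a 0.94 [371.2 148.5] [0.5769 0.0503 0.006 ]
block_medium_a 0.91 [342.6 143.6] [0.5877 0.1066 0.006 ]
block_wide 0.64 [273.1 146.4] [0.5841 0.2434 0.006 ]
canister 0.73 [319.2 214.9] [0.4475 0.1558 0.    ]
canister 0.7 [255.2 216.3] [0.4473 0.279  0.    ]
lamp_carton 0.56 [244.9 261.8] [0.3609 0.2984 0.    ]
```

View pics/top0.png

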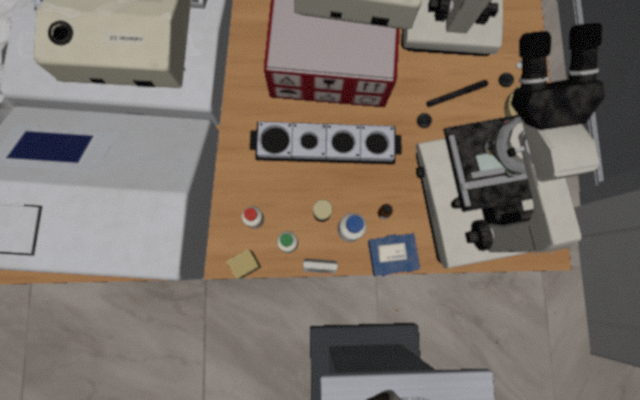

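View pics/side0.png

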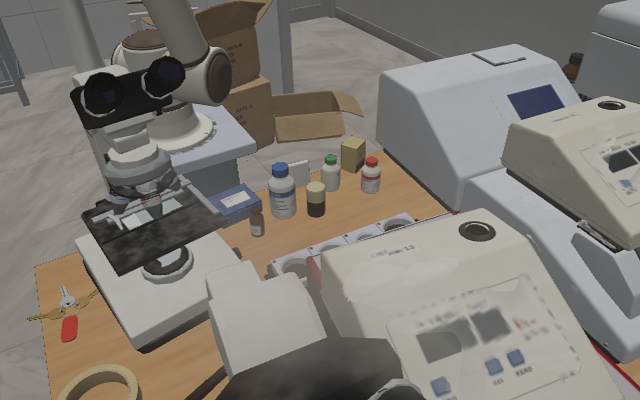

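```bash
cat >> h.py <<'E'
PR={"dropper_bottle":[(0,.013),(.037,.013),(.049,.008),(.058,.008)],"small_bottle_a":[(0,.019),(.046,.019),(.06,.012),(.072,.012)],"large_bottle":[(0,.0245),(.068,.0245),(.088,.0155),(.105,.0155)],"canister":[(0,.0175),(.061,.0175)]}
def sil(c,l,xy,z0=0):
    m=np.zeros((1600,2560),np.uint8); a=np.linspace(0,2*np.pi,40)
    pr=PR[l]
    for (z1,r1),(z2,r2) in zip(pr,pr[1:]):
        p=np.array([proj(c,[xy[0]+r*np.cos(t),xy[1]+r*np.sin(t),z0+z]) for z,r in((z1,r1),(z2,r2)) for t in a])
        cv2.fillConvexPoly(m,cv2.convexHull(((p+.5)*4).astype(np.int32)),255)
    return cv2.resize(m,(640,400),interpolation=cv2.INTER_AREA)/255.
def fit(cs,l,masks,xy0,z0=0):
    from scipy.optimize import minimize
    f=lambda xy:sum(np.abs(sil(c,l,xy,z0)-m).sum() for c,m in zip(cs,masks))
    r=minimize(f,xy0,method="Nelder-Mead",options=dict(initial_simplex=[xy0,np.add(xy0,[.01,0]),np.add(xy0,[0,.01])],xatol=2e-4,fatol=.5)); return r.x,r.fun
E
python3 - <<'E'
from h import *
T=capture("top");S=capture("side");cs=[T,S]
for l in PR:
    mt=silhouettes("top",l);ms=silhouettes("side",l)
    for a in mt[:3]:
        xa=atz(T,a["point"],.03)[:2]
        for b in ms[:3]:
            xb=atz(S,b["point"],.03)[:2]
            if np.hypot(*(xa-xb))<.035:
                both=fit(cs,l,[a["mask"],b["mask"]],(xa+xb)/2)
                t=fit([T],l,[a["mask"]],xa)[0]; s=fit([S],l,[b["mask"]],xb)[0]
                print(l,round(a["score"],2),round(b["score"],2),both[0].round(4),round(both[1]),a["mask"].sum(),b["mask"].sum(),"top",t.round(4),"side",s.round(4))
# tray crop
i=T["img"][110:175,240:412]; cv2.imwrite("pics/tray.png",cv2.resize(i,None,fx=4.6,fy=4.6,interpolation=cv2.INTER_CUBIC)[:,:,::-1])
g=cv2.cvtColor(T["img"],cv2.COLOR_RGB2GRAY)
m=((g<70)*255).astype(np.uint8); m[:118]=0;m[165:]=0;m[:,:257]=0;m[:,398:]=0
n,lab,st,ce=cv2.connectedComponentsWithStats(m)
for k in range(1,n):
    if st[k,4]>60: print("dark",st[k],ce[k].round(1),"z.012",atz(T,ce[k],.012).round(4),"z.028",atz(T,ce[k],.028).round(4))
print("carton corner",atz(T,(388,105),0),atz(T,(265,98),0),"scope base",atz(T,(418,145),.03),atz(T,(445,128),.15),atz(T,(445,128),.1))
i=S["img"][180:320,60:420]; cv2.imwrite("pics/s2.png",cv2.resize(i,None,fx=2.2,fy=2.2,interpolation=cv2.INTER_CUBIC)[:,:,::-1])
E
```

```text
dropper_bottle 0.46 0.58 [0.4482 0.031 ] 82 193 367 top [0.4483 0.0307] side [0.4487 0.0312]
small_bottle_a 0.88 0.57 [0.4419 0.2801] 166 368 543 top [0.4416 0.2801] side [0.4419 0.2789]
small_bottle_a 0.56 0.74 [0.3941 0.2164] 134 371 532 top [0.3938 0.216 ] side [0.3955 0.2162]
canister 0.52 0.95 [0.4505 0.1507] 99 343 621 top [0.4496 0.1505] side [0.4523 0.1505]
dark [262 128  27  25 543] [274.7 139.7] z.012 [0.5957 0.2397 0.012 ] z.028 [0.5908 0.2385 0.028 ]
dark [332 133  22  19 331] [342.5 141.9] z.012 [0.5894 0.1072 0.012 ] z.028 [0.5845 0.1085 0.028 ]
dark [301 134  16  14 183] [308.7 140.7] z.012 [0.5929 0.1734 0.012 ] z.028 [0.5879 0.1735 0.028 ]
dark [366 134  21  19 326] [376.3 143. ] z.012 [0.5862 0.0408 0.012 ] z.028 [0.5814 0.0433 0.028 ]
dark [257 156 138   8 443] [325.3 160.3] z.012 [0.5529 0.1418 0.012 ] z.028 [0.5487 0.1425 0.028 ]
carton corner [0.6690054  0.01156156 0.        ] [0.68681615 0.25948385 0.        ] scope base [ 0.57559045 -0.03699806  0.03      ] [ 0.56901169 -0.05329498  0.15      ] [ 0.58566259 -0.06936051  0.1       ]
```

View pics/tray.png

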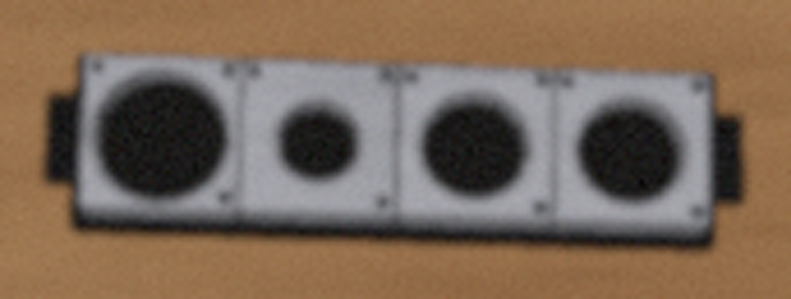

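View pics/s2.png

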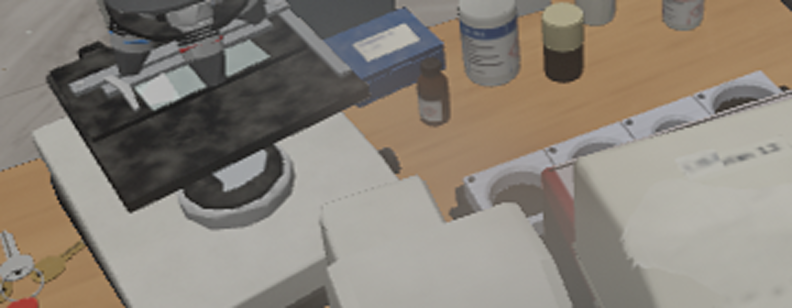

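The tray runs wide, narrow, medium, medium from left to right; the crop shows the bore centres at about (275,140), (309,141), (342,142) and (376,143) in the full image. The microscope stage ends close to the rightmost medium bore. I'll move over the microscope at height and then look at the gripper body.

>>> {"fn": "step_arm", "kwargs": {"linear": [[0,0,-50],[0,0,-50],[0,0,-50],[0,0,-50],[0,0,-50],[0,0,0]], "delta_rot": [[0,0,0.1495],[0,0,0.1495],[0,0,0.1495],[0,0,0],[0,0,0],[0,0,0]], "grip": [87,87,87,87,87,87]}}

```text
time_s: 2.15
tcp_pos: [0.2712, -0.5639, 0.4777]
ee_rot: [[-1.0, 0.0, 0.005], [0.0, 1.0, -0.009], [-0.005, -0.009, -1.0]]
wrist_force: [0.8, -0.4, -0.5]
gripper_width: 0.999
gripper_force: 0.0
```

>>> {"fn": "step_arm", "kwargs": {"linear": [[-5,50,0],[-10,55,0],[-15,55,0],[-15,55,0],[-15,55,0],[-15,55,0],[-10,55,0],[-5,55,0],[0,55,0],[0,55,0]], "delta_rot": [[0,0,0],[0,0,0],[0,0,0],[0,0,0],[0,0,0],[0,0,0],[0,0,0],[0,0,0],[0,0,0],[0,0,0]], "grip": [87,87,87,87,87,87,87,87,87,87]}}

```text
time_s: 3.4
tcp_pos: [0.3603, -0.0164, 0.4719]
ee_rot: [[-1.0, -0.0, -0.0], [-0.0, 1.0, 0.0], [0.0, 0.0, -1.0]]
wrist_force: [0.7, 0.2, 0.3]
gripper_width: 0.996
gripper_force: 0.0
```

>>> {"fn": "step_arm", "kwargs": {"linear": [[-30,55,0],[-30,55,0],[-20,45,30],[0,0,50],[0,0,50],[0,0,50],[0,0,50],[0,0,0]], "delta_rot": [[0,0,0],[0,0,0],[0,0,0],[0,0,0],[0,0,0],[0,0,0],[0,0,0],[0,0,0]], "grip": [87,87,87,87,87,87,87,87]}}

```text
time_s: 4.4
tcp_pos: [0.4382, 0.135, 0.2388]
ee_rot: [[-1.0, 0.0, -0.009], [0.0, 1.0, -0.005], [0.009, -0.005, -1.0]]
wrist_force: [-0.1, 0.3, 1.6]
gripper_width: 0.998
gripper_force: 0.0
```

```bash
python3 - <<'E'
from h import *
s=sense();print(s["time_s"],s["tcp_pos"])
S=capture("side");T=capture("top")
cv2.imwrite("pics/s3.png",S["img"][:,:,::-1]);cv2.imwrite("pics/t3.png",T["img"][:,:,::-1])
for n,c in(("S",S),("T",T)):
  print(n,"tcp",proj(c,s["tcp_pos"]).round())
  for dz in (.07,.12):
    for sy in(-.095,.095): print(n,dz,sy,proj(c,s["tcp_pos"]+np.array([0,sy,dz])).round(), "x-dir",proj(c,s["tcp_pos"]+np.array([sy,0,dz])).round())
E
```

```text
4.4 [0.43815539 0.13499794 0.23882658]
S tcp [300.  94.]
S 0.07 -0.095 [240.  64.] x-dir [271.  34.]
S 0.07 0.095 [351.  40.] x-dir [330.  72.]
S 0.12 -0.095 [235.  29.] x-dir [269.   2.]
S 0.12 0.095 [352.   7.] x-dir [330.  36.]
T tcp [338. 198.]
T 0.07 -0.095 [416. 188.] x-dir [344. 265.]
T 0.07 0.095 [265. 190.] x-dir [339. 117.]
T 0.12 -0.095 [426. 179.] x-dir [347. 264.]
T 0.12 0.095 [261. 182.] x-dir [342. 102.]
```

View pics/s3.png

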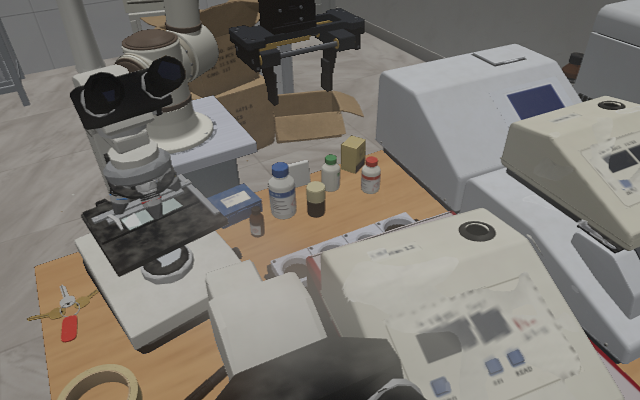

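```bash
python3 - <<'E'
from h import *
S=capture("side");T=capture("top")
for a,b in (((445,128),(226,218)),((458,208),(226,218)),((445,128),(119,275)),((445,128),(205,181)),((458,208),(205,181)),((418,145),(241,237)),((418,145),(236,252))):
    o1,d1=ray(T,a);o2,d2=ray(S,b)
    k=np.linalg.lstsq(np.c_[d1,-d2],o2-o1,rcond=None)[0]
    p,q=o1+d1*k[0],o2+d2*k[1]; print(a,b,((p+q)/2).round(3),np.linalg.norm(p-q).round(4))
E
```

```text
(445, 128) (226, 218) [ 0.568 -0.052  0.154] 0.0008
(458, 208) (226, 218) [ 0.457 -0.057  0.082] 0.0663
(445, 128) (119, 275) [ 0.578 -0.139  0.104] 0.1368
(445, 128) (205, 181) [ 0.547 -0.051  0.203] 0.0303
(458, 208) (205, 181) [ 0.44  -0.055  0.141] 0.0264
(418, 145) (241, 237) [ 0.554 -0.026  0.096] 0.0124
(418, 145) (236, 252) [ 0.559 -0.035  0.074] 0.0196
```

View pics/t3.png

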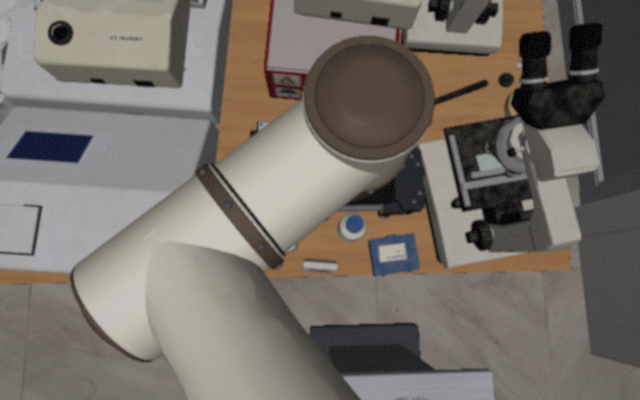

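```bash
python3 -c "
from h import *
print(sense()['joints'],sense()['tcp_pos'])"
```

```text
[ 3.74834932e+01  4.87162563e+00 -1.92115993e+01  5.27361035e-02
 -6.56440132e+01 -1.27469424e+02] [0.44224853 0.13744412 0.24501409]
```

>>> {"fn": "step_arm", "kwargs": {"linear": [[0,0,0],[0,0,0],[0,0,10],[0,0,10],[0,0,10],[0,0,10],[0,0,10],[0,0,10],[0,0,10],[53,-3,0]], "delta_rot": [[0,0,-0.1745],[0,0,-0.1745],[0,0,-0.1745],[0,0,-0.1745],[0,0,-0.1745],[0,0,-0.1745],[0,0,-0.1745],[0,0,-0.1745],[0,0,-0.1745],[0,0,0]], "grip": [60,60,60,60,60,60,60,50,50,50]}}

```text
time_s: 5.85
tcp_pos: [0.4457, 0.0857, 0.1741]
ee_rot: [[0.006, -1.0, 0.004], [-1.0, -0.006, 0.002], [-0.002, -0.004, -1.0]]
wrist_force: [0.3, -0.3, -1.1]
gripper_width: 0.581
gripper_force: 0.0
```

>>> {"fn": "step_arm", "kwargs": {"linear": [[53,-3,0],[0,0,20],[0,0,0]], "delta_rot": [[0,0,0],[0,0,0],[0,0,0]], "grip": [50,50,50]}}

```text
time_s: 6.22
tcp_pos: [0.4473, 0.0303, 0.1533]
ee_rot: [[-0.001, -1.0, 0.001], [-1.0, 0.001, 0.0], [-0.0, -0.001, -1.0]]
wrist_force: [0.2, 0.4, 0.3]
gripper_width: 0.578
gripper_force: 0.0
```

>>> {"fn": "step_arm", "kwargs": {"linear": [[0,0,45],[0,0,45],[0,0,30],[0,0,13],[0,0,0],[0,0,0],[0,0,0],[0,0,0]], "delta_rot": [[0,0,0],[0,0,0],[0,0,0],[0,0,0],[0,0,0],[0,0,0],[0,0,0],[0,0,0]], "grip": [50,50,50,50,50,18,18,18]}}

```text
time_s: 7.22
tcp_pos: [0.4473, 0.0309, 0.0203]
ee_rot: [[0.0, -1.0, 0.002], [-1.0, -0.0, 0.001], [-0.001, -0.002, -1.0]]
wrist_force: [-0.0, -0.0, 0.3]
gripper_width: 0.318
gripper_force: 0.1
```

>>> {"fn": "step_arm", "kwargs": {"linear": [[0,0,0],[0,0,0],[0,0,0],[0,0,-20],[0,0,-40],[0,0,-50],[0,0,0]], "delta_rot": [[0,0,0],[0,0,0],[0,0,0],[0,0,0],[0,0,0],[0,0,0],[0,0,0]], "grip": [18,18,18,18,18,18,18]}}

```text
time_s: 8.1
tcp_pos: [0.4492, 0.0316, 0.1329]
ee_rot: [[0.001, -1.0, 0.008], [-1.0, -0.0, 0.003], [-0.003, -0.008, -1.0]]
wrist_force: [-0.6, -0.3, -0.6]
gripper_width: 0.273
gripper_force: 30.0
```

```bash
python3 - <<'E'
from h import *
S=capture("side");p=proj(S,sense()["tcp_pos"]).astype(int);print(p,sense()["tcp_pos"])
i=S["img"][p[1]-70:p[1]+70,p[0]-80:p[0]+80];cv2.imwrite("pics/d1.png",cv2.resize(i,None,fx=4,fy=4,interpolation=cv2.INTER_CUBIC)[:,:,::-1])
E
```

```text
[249 171] [0.44742331 0.03110579 0.13075158]
```

View pics/d1.png

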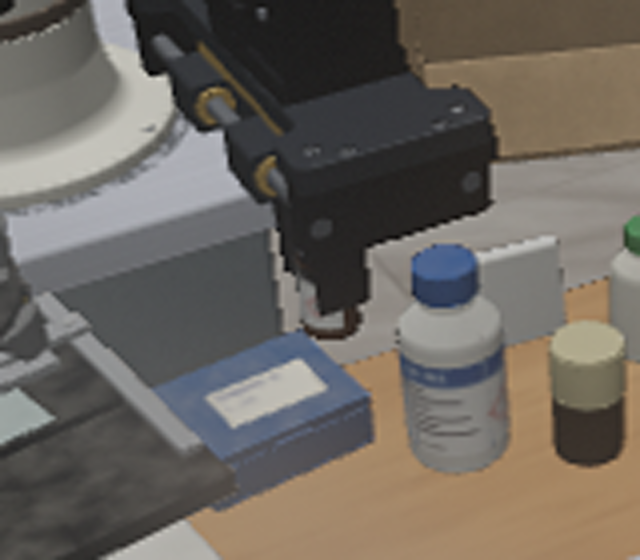

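>>> {"fn": "step_arm", "kwargs": {"linear": [[0,0,-30],[-50,0,0],[-50,0,0],[-42,0,0],[0,0,0],[0,0,0],[0,0,0],[0,0,0],[0,0,0],[0,0,0]], "delta_rot": [[0,0,0],[0,0,0],[0,0,0],[0,0,0.1745],[0,0,0.1745],[0,0,0.1745],[0,0,0.1745],[0,0,0.1745],[0,0,0.1745],[0,0,0.1745]], "grip": [18,18,18,18,18,18,18,18,18,18]}}

```text
time_s: 9.4
tcp_pos: [0.4457, 0.172, 0.1575]
ee_rot: [[-0.942, -0.336, -0.004], [-0.336, 0.942, -0.002], [0.004, -0.001, -1.0]]
wrist_force: [0.1, -0.2, -0.5]
gripper_width: 0.27
gripper_force: 30.0
```

>>> {"fn": "step_arm", "kwargs": {"linear": [[0,0,0],[0,0,0],[-50,0,0],[-50,0,0],[-41,0,0],[0,0,0],[0,0,0]], "delta_rot": [[0,0,0.1745],[0,0,0.1745],[0,0,0],[0,0,0],[0,0,0],[0,0,0],[0,0,0]], "grip": [18,18,18,18,18,18,18]}}

```text
time_s: 10.28
tcp_pos: [0.5864, 0.1722, 0.1574]
ee_rot: [[-1.0, 0.0, -0.004], [0.0, 1.0, -0.002], [0.004, -0.002, -1.0]]
wrist_force: [-0.1, -0.2, -0.3]
gripper_width: 0.271
gripper_force: 30.0
```

>>> {"fn": "step_arm", "kwargs": {"linear": [[-2,1,40],[0,0,40],[0,0,20],[0,0,12],[0,0,6],[0,0,0]], "delta_rot": [[0,0,0],[0,0,0],[0,0,0],[0,0,0],[0,0,0],[0,0,0]], "grip": [18,18,18,18,18,18]}}

```text
time_s: 11.02
tcp_pos: [0.5898, 0.1739, 0.042]
ee_rot: [[-1.0, -0.001, 0.0], [-0.001, 1.0, 0.0], [-0.0, 0.0, -1.0]]
wrist_force: [0.5, -0.0, -0.3]
gripper_width: 0.273
gripper_force: 30.0
```

```bash
python3 - <<'E'
from h import *
s=sense();print(s["tcp_pos"],s["wrist_force"],s["moment"])
S=capture("side")
i=S["img"][180:300,270:430];cv2.imwrite("pics/d2.png",cv2.resize(i,None,fx=4,fy=4,interpolation=cv2.INTER_CUBIC)[:,:,::-1])
E
```

```text
[0.5897888  0.17393128 0.04195348] [ 0.49156291 -0.02680325 -0.28823712] [-0.07152867 -0.08515687  0.00542663]
```

View pics/d2.png

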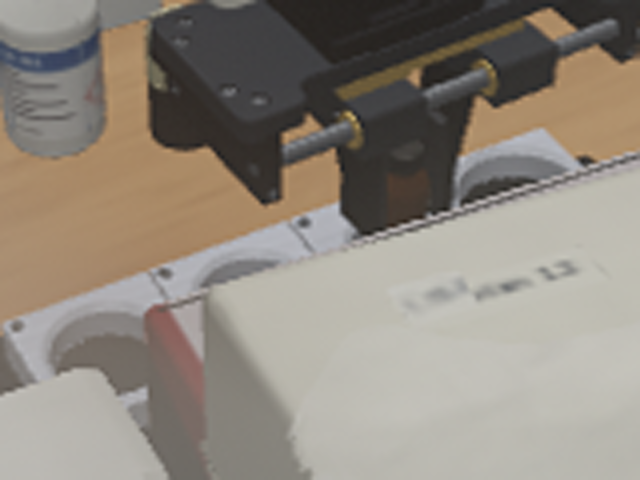

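>>> {"fn": "step_arm", "kwargs": {"linear": [[0,0,4],[0,0,3],[0,0,2],[0,0,0]], "delta_rot": [[0,0,0],[0,0,0],[0,0,0],[0,0,0]], "grip": [18,18,18,18]}}

```text
time_s: 11.58
tcp_pos: [0.5898, 0.1737, 0.0324]
ee_rot: [[-1.0, -0.0, -0.0], [-0.0, 1.0, -0.0], [0.0, -0.0, -1.0]]
wrist_force: [0.5, 0.1, -0.0]
gripper_width: 0.271
gripper_force: 30.0
```

>>> {"fn": "step_arm", "kwargs": {"linear": [[0,0,0.5],[0,0,0],[0,0,0],[0,0,0],[0,0,-10],[0,0,-30],[0,0,-50],[0,0,-45]], "delta_rot": [[0,0,0],[0,0,0],[0,0,0],[0,0,0],[0,0,0],[0,0,0],[0,0,0],[0,0,0]], "grip": [18,44,44,44,44,50,56,56]}}

```text
time_s: 12.58
tcp_pos: [0.59, 0.1738, 0.1695]
ee_rot: [[-1.0, -0.001, 0.001], [-0.001, 1.0, 0.0], [-0.001, 0.0, -1.0]]
wrist_force: [0.6, -0.4, 0.3]
gripper_width: 0.633
gripper_force: 0.0
```

>>> {"fn": "step_arm", "kwargs": {"linear": [[50,10,0],[50,10,0],[50,12,0],[45,10,0],[0,0,0],[0,0,0],[0,0,0],[0,0,0],[0,0,0],[0,0,0]], "delta_rot": [[0,0,0],[0,0,-0.1745],[0,0,0],[0,0,0],[0,0,-0.1745],[0,0,-0.1745],[0,0,-0.1745],[0,0,-0.1745],[0,0,-0.1745],[0,0,-0.1745]], "grip": [56,56,56,56,56,56,56,56,56,56]}}

```text
time_s: 13.82
tcp_pos: [0.3925, 0.1989, 0.1679]
ee_rot: [[-0.336, -0.942, 0.001], [-0.942, 0.336, 0.001], [-0.001, -0.001, -1.0]]
wrist_force: [-0.0, 0.4, -0.4]
gripper_width: 0.641
gripper_force: 0.0
```

```bash
python3 - <<'E'
from h import *
S=capture("side");T=capture("top")
for n,c in(("side",S),("top",T)):
    for l in("dropper_bottle","small_bottle_a"):
        for d in silhouettes(n,l)[:3]:
            z0=.012 if l[0]=="d" else 0
            x=atz(c,d["point"],z0+.03)[:2]; r=fit([c],l,[d["mask"]],x,z0); print(n,l,round(d["score"],2),r[0].round(4),round(r[1]),d["mask"].sum())
E
```

```text
side dropper_bottle 0.53 [0.5667 0.1895] 221 233
side small_bottle_a 0.86 [0.3963 0.2163] 84 560
side small_bottle_a 0.78 [0.4425 0.2802] 51 612
top dropper_bottle 0.74 [0.6023 0.2516] 446 688
top dropper_bottle 0.59 [0.5891 0.1736] 21 213
```

>>> {"fn": "step_arm", "kwargs": {"linear": [[0,0,0],[0,0,0],[-17,-3,30],[0,0,45],[0,0,45],[0,0,20],[0,0,8],[0,0,0]], "delta_rot": [[0,0,-0.1745],[0,0,-0.1745],[0,0,0],[0,0,0],[0,0,0],[0,0,0],[0,0,0],[0,0,0]], "grip": [60,60,60,60,60,60,60,60]}}

```text
time_s: 15.12
tcp_pos: [0.3956, 0.216, 0.0191]
ee_rot: [[-0.0, -1.0, 0.0], [-1.0, 0.0, -0.0], [0.0, -0.0, -1.0]]
wrist_force: [0.3, -0.9, 0.3]
gripper_width: 0.687
gripper_force: 0.0
```

>>> {"fn": "step_arm", "kwargs": {"linear": [[0,0,0],[0,0,0],[0,0,0],[0,0,0],[0,0,0],[0,0,-20],[0,0,-40],[0,0,-50],[0,0,-20],[0,0,0]], "delta_rot": [[0,0,0],[0,0,0],[0,0,0],[0,0,0],[0,0,0],[0,0,0],[0,0,0],[0,0,0],[0,0,0],[0,0,0]], "grip": [30,30,30,30,30,30,30,30,30,30]}}

```text
time_s: 16.38
tcp_pos: [0.396, 0.2165, 0.1502]
ee_rot: [[-0.0, -1.0, 0.002], [-1.0, 0.0, 0.003], [-0.003, -0.002, -1.0]]
wrist_force: [-0.2, 0.1, -1.4]
gripper_width: 0.41
gripper_force: 30.0
```

>>> {"fn": "step_arm", "kwargs": {"linear": [[0,0,0],[0,0,0],[0,0,0],[0,0,0],[0,0,0],[0,0,0],[0,0,0],[0,0,0]], "delta_rot": [[0,0,0.1696],[0,0,0.1696],[0,0,0.1696],[0,0,0.1696],[0,0,0.1696],[0,0,0.1696],[0,0,0.1696],[0,0,0]], "grip": [30,30,30,30,30,30,30,30]}}

```text
time_s: 17.38
tcp_pos: [0.3947, 0.2151, 0.1473]
ee_rot: [[-0.927, -0.376, -0.003], [-0.376, 0.927, -0.002], [0.003, -0.001, -1.0]]
wrist_force: [0.2, -0.2, -0.9]
gripper_width: 0.412
gripper_force: 30.0
```

>>> {"fn": "step_arm", "kwargs": {"linear": [[-18,-38.7,0],[-18,-38.7,0],[-18,-38.7,0],[-18,-38.7,0],[-18,-38.7,0],[-18,-38.7,0],[0,0,0],[0,0,0]], "delta_rot": [[0,0,0],[0,0,0],[0,0,0],[0,0,0],[0,0,0],[0,0,0],[0,0,0],[0,0,0]], "grip": [30,30,30,30,30,30,30,30]}}

```text
time_s: 18.38
tcp_pos: [0.5815, 0.0408, 0.1477]
ee_rot: [[-0.927, -0.375, -0.003], [-0.375, 0.927, -0.0], [0.003, 0.001, -1.0]]
wrist_force: [-0.4, 0.2, 0.0]
gripper_width: 0.415
gripper_force: 30.0
```

```bash
python3 - <<'E'
from h import *
s=sense();print(s["tcp_pos"],s["wrist_force"])
S=capture("side")
i=S["img"][130:330,170:400];cv2.imwrite("pics/g2.png",cv2.resize(i,None,fx=3,fy=3,interpolation=cv2.INTER_CUBIC)[:,:,::-1])
E
```

```text
[0.58153866 0.04084572 0.1477439 ] [-0.35649315  0.22760423  0.03232097]
```

View pics/g2.png

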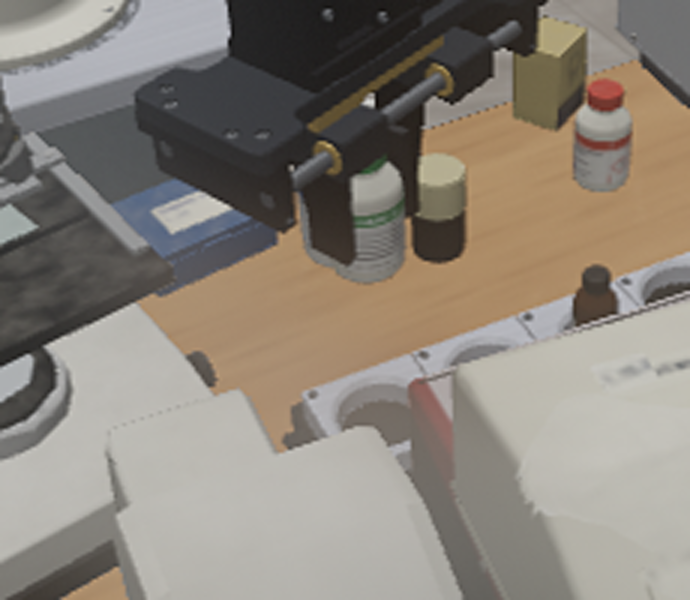

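>>> {"fn": "step_arm", "kwargs": {"linear": [[-1,0,30],[0,0,30],[0,0,25],[0,0,12],[0,0,6],[0,0,0]], "delta_rot": [[0,0,0],[0,0,0],[0,0,0],[0,0,0],[0,0,0],[0,0,0]], "grip": [30,30,30,30,30,30]}}

```text
time_s: 19.18
tcp_pos: [0.5836, 0.0417, 0.0465]
ee_rot: [[-0.927, -0.375, 0.001], [-0.375, 0.927, 0.0], [-0.001, -0.0, -1.0]]
wrist_force: [-0.3, -0.5, -1.4]
gripper_width: 0.41
gripper_force: 30.0
```

>>> {"fn": "step_arm", "kwargs": {"linear": [[0,0,5],[0,0,5],[0,0,4],[0,0,1],[0,0,0]], "delta_rot": [[0,0,0],[0,0,0],[0,0,0],[0,0,0],[0,0,0]], "grip": [30,30,30,30,30]}}

```text
time_s: 19.8
tcp_pos: [0.5835, 0.0413, 0.0317]
ee_rot: [[-0.927, -0.374, 0.0], [-0.374, 0.927, -0.0], [-0.0, -0.0, -1.0]]
wrist_force: [-2.0, 0.3, 4.1]
gripper_width: 0.415
gripper_force: 30.0
```

>>> {"fn": "step_arm", "kwargs": {"linear": [[0,0,0],[0,0,0],[0,0,0],[0,0,-10],[0,0,-30],[0,0,-50],[0,0,-50],[0,0,-28],[7,45.7,0],[7,45.7,0]], "delta_rot": [[0,0,0],[0,0,0],[0,0,0],[0,0,0],[0,0,0],[0,0,0],[0,0,0],[0,0,0],[0,0,0],[0,0,0]], "grip": [54,54,54,54,54,60,60,60,60,60]}}

```text
time_s: 21.05
tcp_pos: [0.5359, 0.1214, 0.2003]
ee_rot: [[-0.928, -0.373, 0.002], [-0.373, 0.928, 0.001], [-0.002, 0.0, -1.0]]
wrist_force: [-0.7, 0.6, -0.1]
gripper_width: 0.69
gripper_force: 0.0
```

>>> {"fn": "step_arm", "kwargs": {"linear": [[7,45.7,0],[0,0,0],[0,0,0],[0,0,0],[0,0,0],[0,0,0],[0,0,0],[-40,23.6,0],[-40,23.6,0],[-39,23.6,0]], "delta_rot": [[0,0,-0.1696],[0,0,-0.1696],[0,0,-0.1696],[0,0,-0.1696],[0,0,-0.1696],[0,0,-0.1696],[0,0,-0.1696],[0,0,0],[0,0,0],[0,0,0]], "grip": [60,60,60,60,60,60,60,60,60,60]}}

```text
time_s: 22.3
tcp_pos: [0.4412, 0.2807, 0.1999]
ee_rot: [[-0.0, -1.0, 0.001], [-1.0, 0.0, 0.001], [-0.001, -0.001, -1.0]]
wrist_force: [0.8, 0.9, -0.1]
gripper_width: 0.694
gripper_force: 0.0
```

>>> {"fn": "step_arm", "kwargs": {"linear": [[0,0,0],[0,0,0]], "delta_rot": [[0,0,0],[0,0,0]], "grip": [58,58]}}

```text
time_s: 22.55
tcp_pos: [0.4418, 0.2795, 0.1995]
ee_rot: [[0.0, -1.0, 0.0], [-1.0, -0.0, 0.0], [-0.0, -0.0, -1.0]]
wrist_force: [0.8, 0.0, -0.4]
gripper_width: 0.668
gripper_force: 0.0
```

```bash
python3 - <<'E'
from h import *
S=capture("side");T=capture("top")
for n,c in(("side",S),("top",T)):
    for l in("small_bottle_a",):
        for d in silhouettes(n,l)[:3]:
            x=atz(c,d["point"],.03)[:2]; z0=.012*(x[0]>.5); r=fit([c],l,[d["mask"]],x,z0); print(n,l,round(d["score"],2),r[0].round(4),round(r[1]),d["mask"].sum())
E
```

```text
side small_bottle_a 0.8 [0.4425 0.2796] 72 599
top small_bottle_a 0.81 [0.5829 0.042 ] 49 432
top small_bottle_a 0.69 [0.4192 0.0923] 225 627
top small_bottle_a 0.51 [0.4412 0.2607] 327 84
```

>>> {"fn": "step_arm", "kwargs": {"linear": [[0,0,50],[0,0,50],[0,0,45],[0,0,25],[0,0,10],[0,0,0],[0,0,0],[0,0,0],[0,0,0],[0,0,0]], "delta_rot": [[0,0,0],[0,0,0],[0,0,0],[0,0,0],[0,0,0],[0,0,0],[0,0,0],[0,0,0],[0,0,0],[0,0,0]], "grip": [58,58,58,58,58,58,30,30,30,30]}}

```text
time_s: 24.0
tcp_pos: [0.4422, 0.28, 0.0198]
ee_rot: [[0.0, -1.0, 0.001], [-1.0, -0.0, 0.001], [-0.001, -0.001, -1.0]]
wrist_force: [-0.2, -0.3, 3.6]
gripper_width: 0.413
gripper_force: 30.0
```

>>> {"fn": "step_arm", "kwargs": {"linear": [[0,0,0],[0,0,0],[0,0,-20],[0,0,-40],[0,0,-50],[0,0,-50],[0,0,-20],[0,0,0]], "delta_rot": [[0,0,0],[0,0,0],[0,0,0],[0,0,0],[0,0,0],[0,0,0],[0,0,0],[0,0,0]], "grip": [30,30,30,30,30,30,30,30]}}

```text
time_s: 25.0
tcp_pos: [0.4422, 0.2801, 0.2002]
ee_rot: [[-0.0, -1.0, 0.002], [-1.0, 0.0, 0.003], [-0.003, -0.002, -1.0]]
wrist_force: [-0.2, -0.4, -0.9]
gripper_width: 0.412
gripper_force: 30.0
```

>>> {"fn": "step_arm", "kwargs": {"linear": [[45,0,0],[45,0,0],[45,0,0],[37.5,0,0],[0,0,0],[0,0,0],[0,0,0],[0,0,0],[0,0,0],[0,0,0]], "delta_rot": [[0,0,0],[0,0,0],[0,0,0],[0,0,0.1745],[0,0,0.1745],[0,0,0.1745],[0,0,0.1745],[0,0,0.1745],[0,0,0.1745],[0,0,0.1745]], "grip": [30,30,30,30,30,30,30,30,30,30]}}

```text
time_s: 26.25
tcp_pos: [0.4406, 0.1066, 0.1968]
ee_rot: [[-0.942, -0.336, -0.004], [-0.336, 0.942, -0.002], [0.004, -0.0, -1.0]]
wrist_force: [-0.9, 0.1, -0.5]
gripper_width: 0.409
gripper_force: 30.0
```

>>> {"fn": "step_arm", "kwargs": {"linear": [[0,0,0],[0,0,0],[-50,0,0],[-50,0,0],[-44,0,0],[0,0,50],[0,0,40],[0,0,0]], "delta_rot": [[0,0,0.1745],[0,0,0.1745],[0,0,0],[0,0,0],[0,0,0],[0,0,0],[0,0,0],[0,0,0]], "grip": [30,30,30,30,30,30,30,30]}}

```text
time_s: 27.25
tcp_pos: [0.5822, 0.1056, 0.1035]
ee_rot: [[-1.0, 0.001, -0.011], [0.001, 1.0, -0.004], [0.011, -0.004, -1.0]]
wrist_force: [0.2, 0.3, -1.5]
gripper_width: 0.412
gripper_force: 30.0
```

>>> {"fn": "step_arm", "kwargs": {"linear": [[0,0,0],[0,0,30],[0,0,20],[0,0,10],[0,0,0]], "delta_rot": [[0,0,0],[0,0,0],[0,0,0],[0,0,0],[0,0,0]], "grip": [30,30,30,30,30]}}

```text
time_s: 27.88
tcp_pos: [0.5863, 0.1074, 0.0498]
ee_rot: [[-1.0, -0.001, 0.001], [-0.001, 1.0, 0.0], [-0.001, 0.0, -1.0]]
wrist_force: [0.5, -0.1, -0.4]
gripper_width: 0.41
gripper_force: 30.0
```

>>> {"fn": "step_arm", "kwargs": {"linear": [[0,0,8],[0,0,5],[0,0,4],[0,0,1],[0,0,0],[0,0,0]], "delta_rot": [[0,0,0],[0,0,0],[0,0,0],[0,0,0],[0,0,0],[0,0,0]], "grip": [30,30,30,30,30,30]}}

```text
time_s: 28.62
tcp_pos: [0.586, 0.1071, 0.0318]
ee_rot: [[-1.0, -0.001, 0.0], [-0.001, 1.0, -0.0], [-0.0, -0.0, -1.0]]
wrist_force: [-2.2, 0.1, 5.8]
gripper_width: 0.41
gripper_force: 30.0
```

>>> {"fn": "step_arm", "kwargs": {"linear": [[0,0,0],[0,0,0],[0,0,0],[0,0,-10],[0,0,-30],[0,0,-50],[0,0,-50],[0,0,-28],[30,45,0],[30,45,0]], "delta_rot": [[0,0,0],[0,0,0],[0,0,0],[0,0,0],[0,0,0],[0,0,0],[0,0,0],[0,0,0],[0,0,0],[0,0,0]], "grip": [50,50,50,50,50,60,60,60,60,60]}}

```text
time_s: 29.88
tcp_pos: [0.5255, 0.1978, 0.2003]
ee_rot: [[-1.0, 0.002, 0.002], [0.002, 1.0, 0.001], [-0.002, 0.001, -1.0]]
wrist_force: [-0.1, 1.5, -1.0]
gripper_width: 0.69
gripper_force: 0.0
```

>>> {"fn": "step_arm", "kwargs": {"linear": [[30,0,0],[30,0,0],[0,0,0],[0,0,0],[0,0,0],[0,0,0],[0,0,0],[0,0,0],[0,0,0]], "delta_rot": [[0,0,-0.1745],[0,0,-0.1745],[0,0,-0.1745],[0,0,-0.1745],[0,0,-0.1745],[0,0,-0.1745],[0,0,-0.1745],[0,0,-0.1745],[0,0,-0.1745]], "grip": [60,60,60,60,60,60,60,60,60]}}

```text
time_s: 31.0
tcp_pos: [0.4663, 0.1919, 0.1998]
ee_rot: [[0.006, -1.0, 0.001], [-1.0, -0.006, 0.001], [-0.001, -0.001, -1.0]]
wrist_force: [-0.2, -0.1, -0.0]
gripper_width: 0.691
gripper_force: 0.0
```

```bash
python3 - <<'E'
from h import *
s=sense();print(s["time_s"],s["tcp_pos"],s["ee_rot"].round(3).tolist() if hasattr(s["ee_rot"],"round") else s["ee_rot"])
S=capture("side");T=capture("top")
for n,c in(("side",S),("top",T)):
    for l in("small_bottle_a","large_bottle"):
        for d in silhouettes(n,l)[:3]:
            x=atz(c,d["point"],.03)[:2]; z0=.012*(x[0]>.5); r=fit([c],l,[d["mask"]],x,z0); print(n,l,round(d["score"],2),r[0].round(4),round(r[1]),d["mask"].sum())
for n,c in(("top",T),("side",S)):
    h=cv2.cvtColor(c["img"],cv2.COLOR_RGB2HSV); m=cv2.inRange(h,(105,120,60),(125,255,255))
    if n=="top": q=(330,375,205,245)
    else: q=(265,295,155,185)
    M=np.zeros_like(m);M[q[2]:q[3],q[0]:q[1]]=m[q[2]:q[3],q[0]:q[1]]
    mo=cv2.moments(M,True);print(n,"blue",mo["m00"],atz(c,(mo["m10"]/mo["m00"],mo["m01"]/mo["m00"]),.1 if n=="top" else .0965))
E
```

```text
31.0 [0.46630126 0.1918953  0.19976474] [[0.006, -1.0, 0.001], [-1.0, -0.006, 0.001], [-0.001, -0.001, -1.0]]
side small_bottle_a 0.75 [0.5583 0.1229] 439 448
side small_bottle_a 0.62 [0.5786 0.0431] 209 766
side large_bottle 0.63 [0.4196 0.0971] 79 1335
side large_bottle 0.35 [0.5576 0.1741] 1482 238
top small_bottle_a 0.94 [0.5849 0.1058] 105 357
top small_bottle_a 0.58 [0.5825 0.0417] 33 445
top large_bottle 0.79 [0.4172 0.0975] 64 632
top blue 184.0 [0.41762766 0.09891149 0.1       ]
side blue 38.0 [0.41416402 0.1024008  0.0965    ]
```

>>> {"fn": "step_arm", "kwargs": {"linear": [[47.2,24,0],[47.2,24,0],[0,0,40],[0,0,40],[0,0,20],[0,0,11],[0,0,0]], "delta_rot": [[0,0,0],[0,0,0],[0,0,0],[0,0,0],[0,0,0],[0,0,0],[0,0,0]], "grip": [60,60,60,60,60,60,60]}}

```text
time_s: 32.17
tcp_pos: [0.4183, 0.0975, 0.0878]
ee_rot: [[-0.0, -1.0, -0.001], [-1.0, 0.0, -0.001], [0.001, 0.001, -1.0]]
wrist_force: [-0.2, 0.3, 0.3]
gripper_width: 0.687
gripper_force: 0.0
```

>>> {"fn": "step_arm", "kwargs": {"linear": [[0,0,0],[0,0,0],[0,0,0],[0,0,0],[0,0,0],[0,0,0],[0,0,0]], "delta_rot": [[0,0,0],[0,0,0],[0,0,0],[0,0,0],[0,0,0],[0,0,0],[0,0,0]], "grip": [22,22,22,22,22,22,22]}}

```text
time_s: 33.05
tcp_pos: [0.4184, 0.0975, 0.0883]
ee_rot: [[0.0, -1.0, 0.0], [-1.0, -0.0, -0.0], [0.0, -0.0, -1.0]]
wrist_force: [-2.0, -0.3, 4.0]
gripper_width: 0.337
gripper_force: 30.0
```

>>> {"fn": "step_arm", "kwargs": {"linear": [[0,0,-15],[0,0,-30],[0,0,-45],[0,0,-42],[-28,-35,0],[-28,-35,0],[-28,-35,0],[-29,-35,0],[-29,-34,0],[0,0,0]], "delta_rot": [[0,0,0],[0,0,0],[0,0,0],[0,0,0],[0,0,0],[0,0,0],[0,0,0],[0,0,0],[0,0,0],[0,0,0]], "grip": [22,22,22,22,22,22,22,22,22,22]}}

```text
time_s: 34.3
tcp_pos: [0.5934, 0.2412, 0.2169]
ee_rot: [[0.0, -1.0, -0.003], [-1.0, -0.0, -0.001], [0.001, 0.003, -1.0]]
wrist_force: [-0.5, 0.0, -1.8]
gripper_width: 0.336
gripper_force: 30.0
```

>>> {"fn": "step_arm", "kwargs": {"linear": [[0,0,0],[0,0,40],[0,0,35],[0,0,20],[0,0,0]], "delta_rot": [[0,0,0],[0,0,0],[0,0,0],[0,0,0],[0,0,0]], "grip": [22,22,22,22,22]}}

```text
time_s: 34.92
tcp_pos: [0.5905, 0.2381, 0.1236]
ee_rot: [[-0.001, -1.0, -0.004], [-1.0, 0.001, -0.002], [0.002, 0.004, -1.0]]
wrist_force: [-0.0, -0.5, -1.1]
gripper_width: 0.33
gripper_force: 30.0
```

```bash
python3 - <<'E'
from h import *
S=capture("side");print(sense()["tcp_pos"])
i=S["img"][100:300,290:490];cv2.imwrite("pics/l2.png",cv2.resize(i,None,fx=3,fy=3,interpolation=cv2.INTER_CUBIC)[:,:,::-1])
E
```

```text
[0.59170737 0.23877281 0.12530779]
```

View pics/l2.png

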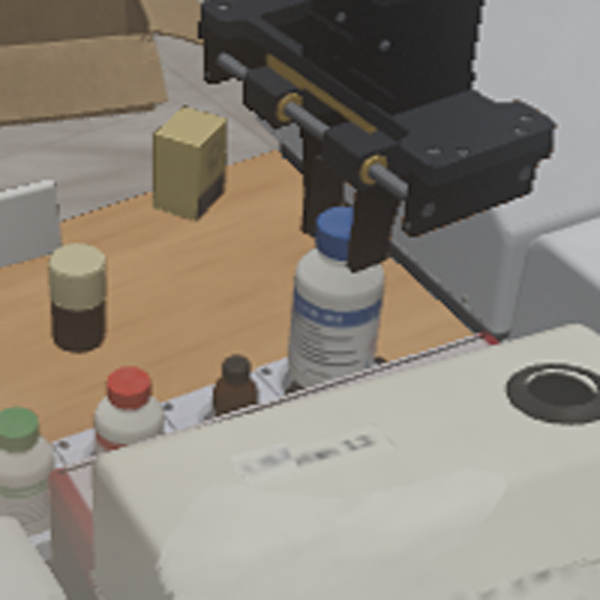

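>>> {"fn": "step_arm", "kwargs": {"linear": [[0,0,10],[0,0,8],[0,0,4],[0,0,2],[0,0,0],[0,0,0]], "delta_rot": [[0,0,0],[0,0,0],[0,0,0],[0,0,0],[0,0,0],[0,0,0]], "grip": [22,22,22,22,22,22]}}

```text
time_s: 35.72
tcp_pos: [0.5925, 0.2396, 0.1013]
ee_rot: [[0.0, -1.0, 0.0], [-1.0, -0.0, 0.0], [-0.0, -0.0, -1.0]]
wrist_force: [0.8, -0.2, -0.6]
gripper_width: 0.336
gripper_force: 30.0
```

>>> {"fn": "step_arm", "kwargs": {"linear": [[0,0,1],[0,0,0],[0,0,0],[0,0,0],[0,0,0],[0,0,-15],[0,0,-35],[0,0,-50],[0,0,-30],[0,50,0]], "delta_rot": [[0,0,0],[0,0,0],[0,0,0],[0,0,0],[0,0,0],[0,0,0],[0,0,0],[0,0,0],[0,0,0],[0,0,0]], "grip": [22,22,60,60,60,60,60,60,60,60]}}

```text
time_s: 36.98
tcp_pos: [0.5453, 0.2406, 0.2339]
ee_rot: [[-0.002, -1.0, 0.008], [-1.0, 0.002, 0.004], [-0.004, -0.008, -1.0]]
wrist_force: [-0.4, 1.1, -0.4]
gripper_width: 0.685
gripper_force: 0.0
```

>>> {"fn": "step_arm", "kwargs": {"linear": [[30,50,0],[30,50,0],[30,40,0],[0,0,0]], "delta_rot": [[0,0,0],[0,0,0],[0,0,0],[0,0,0]], "grip": [60,60,60,60]}}

```text
time_s: 37.48
tcp_pos: [0.4001, 0.1477, 0.2317]
ee_rot: [[0.0, -1.0, 0.002], [-1.0, -0.0, 0.002], [-0.002, -0.002, -1.0]]
wrist_force: [0.4, 0.2, 0.2]
gripper_width: 0.688
gripper_force: 0.0
```

```bash
python3 - <<'E'
from h import *
S=capture("side");T=capture("top");print(sense()["time_s"])
for n,c in(("side",S),("top",T)):
    for l in PR:
        for d in silhouettes(n,l)[:3]:
            x=atz(c,d["point"],.03)[:2]; z0=.012*(x[0]>.5); r=fit([c],l,[d["mask"]],x,z0); print(n,l,round(d["score"],2),r[0].round(4),round(r[1]),d["mask"].sum())
i=S["img"][130:310,270:450];a=cv2.resize(i,None,fx=2.2,fy=2.2,interpolation=cv2.INTER_CUBIC)
j=T["img"][95:275,235:415];b=cv2.resize(j,None,fx=2.2,fy=2.2,interpolation=cv2.INTER_CUBIC)
cv2.imwrite("pics/end.png",np.hstack([a,b])[:,:,::-1])
E
```

```text
37.575
side dropper_bottle 0.56 [0.5668 0.1899] 246 203
side small_bottle_a 0.74 [0.557  0.1894] 626 215
side small_bottle_a 0.65 [0.5622 0.1208] 396 501
side small_bottle_a 0.59 [0.5795 0.0425] 228 748
side large_bottle 0.6 [0.581  0.2495] 455 1148
side canister 0.78 [0.452  0.1502] 61 616
top small_bottle_a 0.28 [0.6034 0.2449] 335 816
top large_bottle 0.89 [0.5896 0.2384] 92 770
```

View pics/end.png

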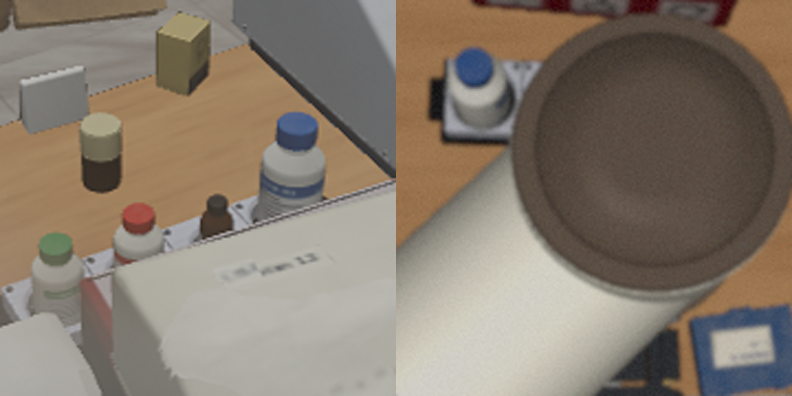

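```bash
python3 - <<'E'
from h import *
S=capture("side");h=cv2.cvtColor(S["img"],cv2.COLOR_RGB2HSV);g=h[...,2]
red=((h[...,0]<8)|(h[...,0]>172))&(h[...,1]>140)
for n,xy,z1,z2,r,m in(("red",(.5855,.107),.072,.084,.012,red),("green",(.583,.042),.072,.084,.012,(abs(h[...,0].astype(int)-65)<22)&(h[...,1]>90)),("drop",(.5893,.1736),.061,.07,.008,g<62),("blue",(.592,.239),.1,.117,.0155,(abs(h[...,0].astype(int)-110)<10)&(h[...,1]>140))):
    P=np.array([proj(S,[xy[0]+r*np.cos(t),xy[1]+r*np.sin(t),z]) for z in(z1,z2) for t in np.arange(0,6.3,.2)])
    lo,hi=P.min(0),P.max(0); a=(lo-3).astype(int);b=(hi+4).astype(int)
    w=m[a[1]:b[1],a[0]:b[0]]; ys,xs=np.nonzero(w); print(n,"pred box",lo.round(1),hi.round(1),"seen",xs.min()+a[0],ys.min()+a[1],xs.max()+1+a[0],ys.max()+1+a[1])
E
```

```text
red pred box [325.1 220. ] [340.5 235.8] seen 326 223 340 236Traceback (most recent call last):
  File "<stdin>", line 7, in <module>
    return umr_minimum(a, axis, None, out, keepdims, initial, where)
ValueError: zero-size array to reduction operation minimum which has no identity
```

```bash
python3 -c "
from h import *
print(finish_job())"
```

```text
the job is handed in; nothing more can be done
None
```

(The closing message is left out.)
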